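Prop the guard open and set the spindle dial to its stop

ROBOT

A 6-joint arm with a two-finger parallel gripper is mounted at the origin on the work surface. World frame = base frame: x ahead of the robot, y to its left, z up, the work surface at z = 0. Lengths are in m, angles in rad, forces in N, time in s.
With the tool pointing down it reaches from about 0.25 to 0.775 m from the base axis. Payload 4 kg.
Tool frame: the origin (TCP) lies at the centre of the arm's flange, where the gripper is bolted on; the fingertips stand 199 mm ahead of it and the grasp point (between the pads) lies 180 mm ahead of it (robot.tcp_to_tips is the distance from the TCP to the fingertips, in m); z points along the fingers, y is the line along which they close (so a half turn about z gives the same grasp; the last joint's range is limited). The gripper opens to 94 mm and grips with 3 to 60 N. Pads are 16 mm wide; open, the fingers measure 119 mm over their backs; the gripper's body (75 mm by 177 mm) begins 78 mm behind the grasp point.
Start: joints at [1.136, 0.087, 1.371, -0, 1.684, -0.103], TCP at [0.179, 0.52, 0.405] pointing down, gripper open.
Joint ranges: [-3.1, 3.1], [-0.76, 2.03], [0.27, 2.55], [-1.08, 4.22], [0.17, 2.65], [-2.57, 2.57]. Speed limits (rad/s): [2.79, 2.79, 3.14, 3.14, 3.14, 3.14].

INTERFACE

Orientations are given as [roll, pitch, yaw] about the fixed x, y, z axes, in that order (R = Rz(yaw) Ry(pitch) Rx(roll)).
In Python, from bench import telemetry, snapshot, ticket, robot gives the robot as it stands.
- The arm moves only by the tool apply_moves, never from a script. Its argument "moves" is a list that holds one entry, the list of rows, each a list of 5 numbers: the shift along the tool's x, y, z in units of 50 mm (1.0 is 50 mm), then the turn about the tool's z in units of 10 degrees (1.0 is 10 degrees), then the closure, from 0 (fully open) to 1 (shut). A call has 1 to 10 rows; each row is the pose to reach, as a shift and turn from the pose commanded when the call began, along the tool's axes at that moment; what a row does not reach only later rows make up. A row lasts 1/8 s, in which the tool goes at most 62.5 mm and 10.7 degrees, less where a joint would pass 70% of its speed; a pose out of reach is approached as far as the arm can. A call with a gripper value outside its range is refused whole. The fingers move at their own pace and stop on an object; the grip force is fixed at half the most. Time passes only in rows, so rows that repeat a pose let the fingers close. It gives the time, the measured TCP pose, the force, the opening and the grip force at its end, in the units of the state.
- telemetry.get_obs(): the state, without advancing time (a new reading comes with each control period).
- snapshot(name): name is "side" or "top" or "wrist"; returns a dict with "image" (480x640x3 uint8, red, green, blue), "fovy" (degrees; the focal length in pixels is half the picture's height over the tangent of half this angle, whatever the lens; pixels are square), "cx", "cy" (the principal point, pixels), "R" (3x3) and "t" (3): a world point X has camera coordinates R X + t. Camera axes: x right, y down, z forward; pixel columns grow to the right and rows downward; lengths in m; the calibration is good to about 2 mm. A picture is of the moment at which its call begins. There is no depth.
- ticket.close_job(): hands the job in; it is judged then, once.
The state is a dict: "time": time; "joint_positions": joint angles; "qvel": joint speeds; "joint_torque": joint torques, N m; "tool_pos": TCP position; "ee_rot": TCP orientation; "wrist_force": force on the tool from outside, world axes, zero at the start; "wrist_torque": the same for the moment, N m; "width": finger opening in m; "finger_force": force on a finger pad.
Only numpy, scipy, OpenCV 4.12 (cv2) and the standard library are available. Lean on these libraries where they do the work, as an engineer would, in place of code of your own. Each camera call takes 0.05 s, during which the arm holds its last target. There are 200 camera calls.

TASK

Lift the spring-closed clear cover of the spindle console by its tongue until its hanging stay has dropped behind the catch, ease it back gently until the stay carries it, and let go so that it stays propped open. Then turn the dial beneath it clockwise until its lug comes up firmly against the stop peg, without forcing it, and let go. Leave the emergency stop and the small things lying about alone.

Things in the scene. Friction and masses are not known exactly. Their poses are not given: they have to be found in the camera images.
- console: Grey console with aluminium top, fixed on the bench, 230 mm (x, front to back) by 260 mm (y) by 45 mm high, its front to the robot, turned by up to 0.3 rad. Origin at its underside below the middle of the cover; it reaches 130 mm to the front (-x), 100 mm to the back, 110 mm left (+y) and 150 mm right of it.
- estop_top (a point): Top of the red mushroom emergency stop, 36 mm wide, near the front of the console's right-hand strip. It must not be pressed.
- hinge (a point): The middle of the cover's hinge axis, 60 mm behind the console's origin and 91 mm above the bench; its y axis is the hinge axis, its x points to the console's back.
- cover (a joint): Opening of the cover, rad: 0 shut (level), 1.57 upright, 2.0 its limit. The cover is a clear plate, 120 mm from hinge to free edge, 130 mm wide, 5 mm thick, level with the hinge when shut. A spring of about 0.3 N m pulls it shut from every angle (2 to 3 N at the tongue): it snaps back unless held or propped.
- tongue (a point): Grip place on the cover's black tongue, 148 mm from the hinge axis on the cover's middle line. The tongue is 14 mm wide (y), 10 mm thick and spans 120 to 160 mm from the hinge. Pinched by its sides from above (fingers closing along y) it can turn between the fingers as the cover swings. x points along the cover to the hinge, z is the cover's outer normal.
- stay: Steel leg, 112 mm long, hung on the cover's left edge (76 mm left of the middle line, 60 mm from the hinge); origin at its pivot. Once its foot is behind the catch, the cover coming back makes it butt there and carry the cover, with 10 to 15 N. It may bear 35 N: pressing the cover down after that (4 N or more at the tongue) overloads it. Letting go before it carries lets the cover snap back (over 3 rad/s), which is not allowed.
- stay_foot (a point): Roller foot of the stay, radius 5 mm. It runs along a steel strip on the console and drops behind a 6 mm step on it (the catch). The step's place differs each time by up to 9 mm either way and is not given: the foot drops in at an opening of 1.45 to 1.85 rad (by 1.88 always) and on the way back the stay takes the load between 1.38 and 1.7 rad, which has to be felt.
- knob: Black knob under the cover, axis vertical, 35 mm to the front of the console's origin; origin on the axis, 46 mm above the bench. Skirt 44 mm wide, 8 mm high; on it an upright bar 42 mm long (x), 14 mm thick (y), top 40 mm above the origin. Its x axis points through the lug. Turns stiffly (0.05 N m), clockwise from above towards the peg, and stays where left.
- knob_grip (a point): On the knob's axis, 27 mm above its foot, where to grip the bar across its thickness; axes as the knob's.
- lug (a point): Point on the small metal lug of the knob, 30 mm from the axis; the lug is 6 mm wide, reaches to 36 mm from the axis and is 9 mm high above the origin of the knob.
- stop: Memory stop: thin ring round the knob carrying the steel peg, fixed; origin on the knob's axis. Set differently each time, 1.1 to 1.7 rad clockwise of the console's x axis; the knob needs a turn of 0.5 to 1.5 rad to meet it. The dial stop may bear no more than 20 N (0.6 N m at the knob); 3 N (0.1 N m) or more is firm contact.
- peg (a point): The peg of the stop, 8 mm in diameter, 10 mm high, 30 mm from the knob's axis, at the lug's height. Lug and peg touch when lug and peg are about 7 mm apart.
- estop (a joint): Travel of the emergency stop, m: 0 not pressed, 0.006 fully down.
- vial: Clear vial, 28 mm wide, 50 mm high, standing on the console's right-hand strip; leave alone.
- gauge_block: Steel block with holes, 76 by 51 by 25 mm, beside the console on its left; leave alone.
- spanner: Spanner 150 mm long lying in front of the console; leave alone.
- collet_pot: Clear pot with a white lid, 34 mm wide, 55 mm high, right of the console; leave alone.
- collet: Steel collet, 29 mm wide, 30 mm high, right of the console; leave alone.
- brush: Brush 170 mm long lying behind the console; leave alone.

How it is judged:
By the outcome, as a careful person would: the job done as asked, in the order asked, and still so for the second after the job is handed in, with the robot touching nothing.
It also fails if it takes over 72 s, if anything falls off the work surface, if the arm or the gripper's body presses on something with over 40 N, if the wrist force passes 120 N, or if a joint passes its speed limit or range.

## Working session

There is one attempt and no reset: what is moved stays moved. The work goes in short steps, Python scripts to look and compute and a tool call to move; the robot and the scene stay as the last step left them, time stands still between calls to the robot, and variables do not carry over. Pictures are saved under pics/ and viewed, at most 13 in all, crops included, and the job is handed in when it is done.

Besides the shell and the picture viewer there is one more tool, called as name([rows], argument=value, ...), one row to a line, values as JSON. apply_moves: Moves the arm, as the interface text tells. Its arguments: {"type":"object","properties":{"moves":{"type":"array","items":{"type":"array","items":{"type":"array","items":{"type":"number"}}}}},"required":["moves"]}

```bash
ls; mkdir -p pics; python3 - <<'E'
from bench import telemetry,snapshot,robot
import cv2,numpy as np,pickle
o=telemetry.get_obs();print({k:np.round(v,3).tolist() for k,v in o.items()})
S={}
for n in("side","top"):
    s=snapshot(n);S[n]=s;cv2.imwrite(f"pics/{n}0.png",s["image"][:,:,::-1]);print(n,s["fovy"],s["cx"],s["cy"],np.round(s["R"],4).tolist(),np.round(s["t"],4).tolist())
pickle.dump(S,open("S0.pkl","wb"))
E
```

```text
pics
{'time': 0.0, 'joint_positions': [1.136, 0.088, 1.372, -0.0, 1.684, -0.103], 'qvel': [0.0, 0.0, 0.0, -0.0, -0.003, -0.0], 'joint_torque': [0.0, -34.017, -30.243, 0.072, 0.033, -0.0], 'tool_pos': [0.179, 0.52, 0.404], 'ee_rot': [-3.139, -0.0, 2.81], 'wrist_force': [0.211, -0.15, -0.968], 'wrist_torque': [-0.038, 0.026, 0.029], 'finger_force': 0.0, 'width': 0.094}
side 42.04489050705015 326.72950664324236 245.01681962342835 [[0.9909, -0.1342, 0.0138], [-0.0583, -0.5182, -0.8533], [0.1216, 0.8447, -0.5213]] [-0.5406, 0.1149, 0.947]
top 49.57162798800397 325.6173968092283 240.5192981867564 [[0.0009, -0.9999, 0.0152], [-0.9868, -0.0033, -0.1618], [0.1618, -0.0149, -0.9867]] [-0.0057, 0.5847, 0.9148]
```

View pics/top0.png

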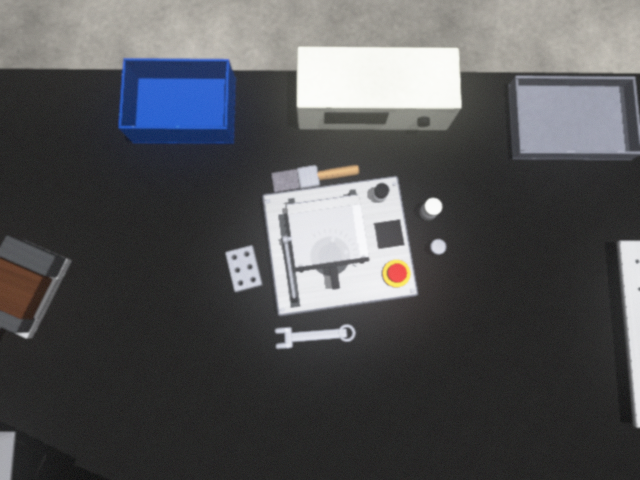

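View pics/side0.png

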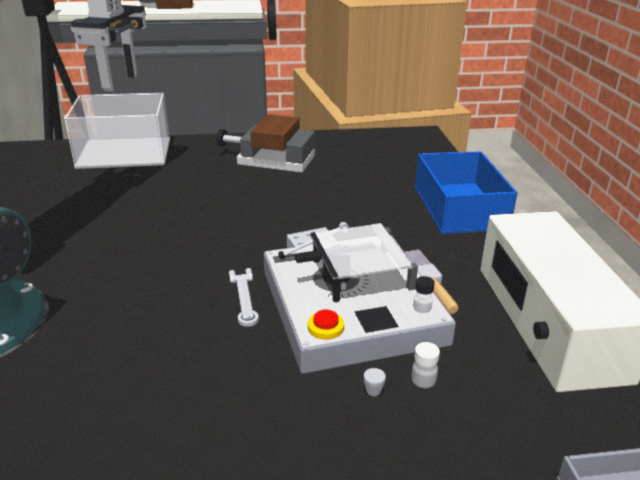

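The top picture shows the console's corners at about (263,195), (398,178), (416,295) and (280,314). The tongue is near (334,281) and the e-stop at (397,273). I'll fit the console's pose from these.

```bash
cat > h.py <<'E'
import numpy as np,cv2
def cam(s): return (s["image"].shape[0]/2)/np.tan(np.radians(s["fovy"])/2)
def back(s,u,v,z):
    f=cam(s);R=np.array(s["R"]);t=np.array(s["t"]);d=R.T@np.array([(u-s["cx"])/f,(v-s["cy"])/f,1]);c=-R.T@t
    return c+d*(z-c[2])/d[2]
def proj(s,X):
    f=cam(s);p=np.array(s["R"])@X+s["t"];return f*p[0]/p[2]+s["cx"],f*p[1]/p[2]+s["cy"]
def W(p,l):  # pose (x,y,yaw) , console-local point
    c,n=np.cos(p[2]),np.sin(p[2]);return np.array([p[0]+c*l[0]-n*l[1],p[1]+n*l[0]+c*l[1],l[2]])
E
python3 - <<'E'
from h import *;import pickle
from scipy.optimize import least_squares
S=pickle.load(open("S0.pkl","rb"));t=S["top"];sd=S["side"]
L=[(.1,.11,.045),(.1,-.15,.045),(-.13,-.15,.045),(-.13,.11,.045)]
P=[(263,195),(398,178),(416,295),(280,314)]
r=least_squares(lambda p:np.ravel([np.subtract(proj(t,W(p,l)),q) for l,q in zip(L,P)]),[.5,0,0])
p=r.x;print(p,r.fun.round(1));np.save("p.npy",p)
for n,l in dict(tongue=(-.088,0,.091),tip=(-.1,0,.091),hinge=(.06,0,.091),knob=(-.035,0,.086),org=(0,0,.045)).items():
    w=W(p,l);print(n,w.round(4),np.round(proj(t,w)),np.round(proj(sd,w)))
for l in L: print(np.round(proj(sd,W(p,l))))
print("estop",back(t,397,273,.07),"reach",np.hypot(*W(p,(-.088,0,0))[:2]))
im=t["image"];cv2.imwrite("pics/c.png",cv2.resize(im[165:325,255:425,::-1],None,fx=3.5,fy=3.5,interpolation=cv2.INTER_CUBIC))
E
```

```text
[ 0.59034782 -0.00830648  0.13930881] [-0.6 -1.4  0.5 -2.2  2.7  1.2 -2.5  2. ]
tongue [ 0.5032 -0.0205  0.091 ] [335. 283.] [302. 257.]
tip [ 0.4913 -0.0222  0.091 ] [336. 289.] [294. 258.]
hinge [0.6498 0.     0.091 ] [323. 201.] [393. 245.]
knob [ 0.5557 -0.0132  0.086 ] [331. 253.] [335. 255.]
org [ 0.5903 -0.0083  0.045 ] [328. 238.] [356. 274.]
[390. 232.]
[455. 322.]
[298. 349.]
[262. 250.]
estop [ 0.52240875 -0.13225215  0.07      ] reach 0.5036188061490176
```

View pics/c.png

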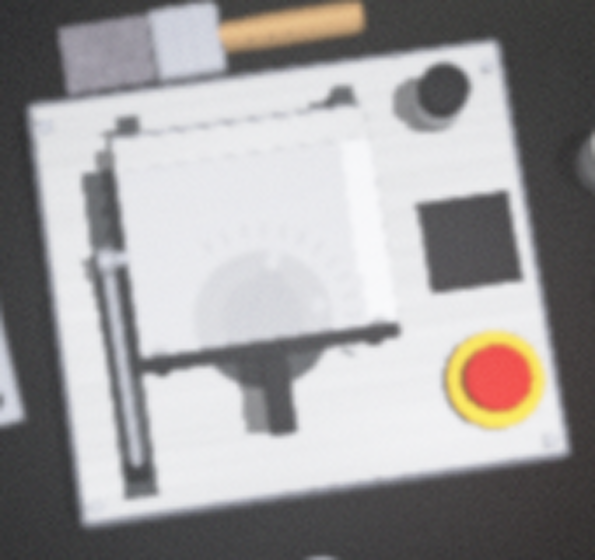

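apply_moves([
  [[-9.65,-8.11,1.1,-2.69,0.4],[-9.65,-8.11,1.1,-2.69,0.4],[-9.65,-8.11,1.1,-2.69,0.4],[-9.65,-8.11,1.1,-2.69,0.4],[-9.65,-8.11,1.1,-2.69,0.4],[-9.65,-8.11,1.1,-2.69,0.4],[-9.65,-8.11,1.1,-2.69,0.4],[-9.65,-8.11,1.1,-2.69,0.4],[-9.65,-8.11,1.1,-2.69,0.4],[-9.65,-8.11,1.1,-2.69,0.4]],
])

```text
time: 1.35
tool_pos: [0.4957, -0.009, 0.3506]
ee_rot: [3.141, -0.0, -3.004]
wrist_force: [0.2, 0.6, -0.3]
width: 0.0562
finger_force: 0.0
```

```bash
python3 - <<'E'
from bench import telemetry,snapshot
from h import *;import pickle
s=snapshot("wrist");pickle.dump(s,open("w1.pkl","wb"));cv2.imwrite("pics/w1.png",s["image"][:,:,::-1])
p=np.load("p.npy")
for n,l in dict(tongue=(-.088,0,.096),tip=(-.1,0,.096),edgeL=(-.06,.065,.0935),edgeR=(-.06,-.065,.0935),knobtop=(-.035,0,.086)).items(): print(n,W(p,l).round(4),np.round(proj(s,W(p,l))))
o=telemetry.get_obs();print(o["joint_positions"],o["tool_pos"],o["ee_rot"])
E
```

```text
tongue [ 0.5032 -0.0205  0.096 ] [303. 264.]
tip [ 0.4913 -0.0222  0.096 ] [303. 247.]
edgeL [0.5219 0.0477 0.0935] [399. 302.]
edgeR [ 0.54   -0.081   0.0935] [209. 302.]
knobtop [ 0.5557 -0.0132  0.086 ] [305. 330.]
[-0.14117173 -0.01026264  1.58184886 -0.00573984  1.56890023 -1.84322369] [ 0.49819434 -0.01451114  0.34904919] [-3.13576685e+00 -4.79027588e-04 -3.01033070e+00]
```

View pics/w1.png

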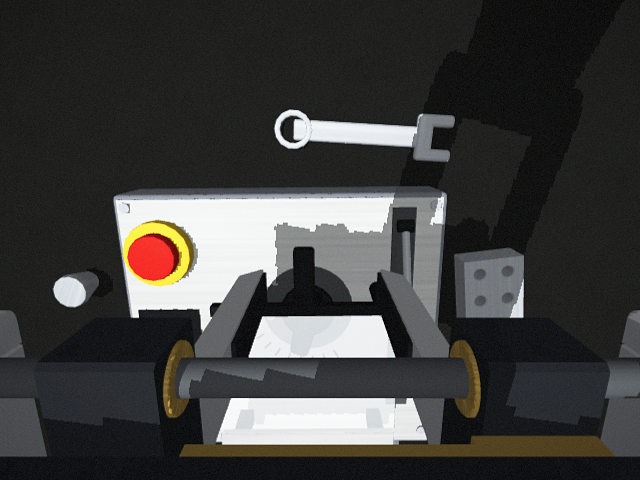

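The wrist view puts the tongue tip at (304,247), against a predicted (303,247), so the fit holds.

apply_moves([
  [[0,0,0,0,0.5],[0,0,0,0,0.5],[0,0,0,0,0.5]],
])

```text
time: 1.78
tool_pos: [0.4946, -0.0057, 0.3513]
ee_rot: [3.141, 0.0, -3.002]
wrist_force: [-0.3, 0.5, 0.9]
width: 0.0469
finger_force: 0.0
```

apply_moves([
  [[-0.13,-0.32,0.6,0,0.5],[-0.13,-0.32,1.3,0,0.5],[-0.13,-0.32,1.6,0,0.55],[-0.13,-0.32,1.6,0,0.65],[-0.13,-0.32,1.6,0,0.7],[-0.13,-0.32,1.6,0,0.75],[-0.13,-0.32,1.6,0,0.75]],
])

```text
time: 2.65
tool_pos: [0.5041, -0.0219, 0.2721]
ee_rot: [-3.141, 0.002, -3.004]
wrist_force: [-0.0, 0.0, 0.1]
width: 0.0231
finger_force: 0.0
```

apply_moves([
  [[0,0,0,0,0.95],[0,0,0,0,0.95],[0,0,0,0,1],[0,0,0,0,1],[0,0,0,0,1]],
])

```text
time: 3.28
tool_pos: [0.5037, -0.0207, 0.2714]
ee_rot: [3.137, 0.001, -3.003]
wrist_force: [-1.5, 4.9, 1.7]
width: 0.0133
finger_force: 30.0
```

```bash
python3 - <<'E'
from bench import telemetry
import numpy as np
o=telemetry.get_obs();print({k:np.round(v,4).tolist() for k,v in o.items()})
# arc from shut, in tool units (-x is along console +x), r=0.148
for a in np.arange(0,1.91,.1): print(round(a,2), round(-(.148-.148*np.cos(a))/.05,2), round(-.148*np.sin(a)/.05,2))
E
```

```text
{'time': 3.275, 'joint_positions': [-0.1548, 0.0519, 1.6771, 0.0042, 1.4131, -1.8647], 'qvel': [0.0003, 0.0004, 0.0002, -0.0006, -0.001, 0.0004], 'joint_torque': [-2.6392, -29.8613, -28.2585, -1.6384, -0.3617, 0.0758], 'tool_pos': [0.5037, -0.0207, 0.2714], 'ee_rot': [3.1375, 0.0007, -3.0031], 'wrist_force': [-1.5302, 4.8617, 1.7166], 'wrist_torque': [1.0345, 0.0861, 0.0362], 'finger_force': 29.991, 'width': 0.0133}
0.0 -0.0 -0.0
0.1 -0.01 -0.3
0.2 -0.06 -0.59
0.3 -0.13 -0.87
0.4 -0.23 -1.15
0.5 -0.36 -1.42
0.6 -0.52 -1.67
0.7 -0.7 -1.91
0.8 -0.9 -2.12
0.9 -1.12 -2.32
1.0 -1.36 -2.49
1.1 -1.62 -2.64
1.2 -1.89 -2.76
1.3 -2.17 -2.85
1.4 -2.46 -2.92
1.5 -2.75 -2.95
1.6 -3.05 -2.96
1.7 -3.34 -2.94
1.8 -3.63 -2.88
1.9 -3.92 -2.8
```

apply_moves([
  [[-0.01,0,-0.3,0,1],[-0.06,0,-0.59,0,1],[-0.13,0,-0.87,0,1],[-0.23,0,-1.15,0,1],[-0.36,0,-1.42,0,1],[-0.52,0,-1.67,0,1],[-0.7,0,-1.91,0,1],[-0.9,0,-2.12,0,1],[-1.12,0,-2.32,0,1],[-1.36,0,-2.49,0,1]],
])

```text
time: 4.53
tool_pos: [0.5703, -0.0112, 0.3933]
ee_rot: [3.136, -0.009, -3.002]
wrist_force: [-3.4, 5.3, -4.7]
width: 0.0135
finger_force: 30.0
```

apply_moves([
  [[-0.26,0,-0.15,0,1],[-0.53,0,-0.27,0,1],[-0.81,0,-0.36,0,1],[-1.1,0,-0.43,0,1],[-1.39,0,-0.46,0,1],[-1.69,0,-0.47,0,1],[-1.98,0,-0.45,0,1]],
])

```text
time: 5.4
tool_pos: [0.6683, 0.0032, 0.4184]
ee_rot: [3.136, -0.006, -3.001]
wrist_force: [-6.4, 7.6, 3.2]
width: 0.0132
finger_force: 30.0
```

apply_moves([
  [[-0.15,0,0.03,0,1],[-0.29,0,0.06,0,1],[-0.44,0,0.1,0,1],[-0.58,0,0.14,0,1],[-0.63,0,0.16,0,1],[-0.63,0,0.16,0,1]],
])

```text
time: 6.15
tool_pos: [0.7002, 0.008, 0.4125]
ee_rot: [3.136, 0.003, -3.0]
wrist_force: [-2.2, 7.7, 5.7]
width: 0.0105
finger_force: 30.0
```

```bash
python3 - <<'E'
from bench import telemetry,snapshot
from h import *;import pickle
a=snapshot("side");cv2.imwrite("pics/s2.png",cv2.resize(a["image"][120:360,220:480,::-1],None,fx=2.4,fy=2.4,interpolation=cv2.INTER_CUBIC))
o=telemetry.get_obs();print(o["tool_pos"],o["wrist_force"],o["wrist_torque"])
# return arc from 1.92 in 0.04 steps
A=1.92
for a in np.arange(1.92,1.34,-.04): print(round(a,2), round((.148*(np.cos(a)-np.cos(A)))/.05,2), round(-.148*(np.sin(a)-np.sin(A))/.05,2))
E
```

```text
[0.70008802 0.00801436 0.41253072] [-2.36650162  7.42010973  6.11413309] [ 1.36068724  0.38823183 -0.06999369]
1.92 0.0 -0.0
1.88 0.11 -0.04
1.84 0.23 -0.07
1.8 0.34 -0.1
1.76 0.46 -0.13
1.72 0.57 -0.15
1.68 0.69 -0.16
1.64 0.81 -0.17
1.6 0.93 -0.18
1.56 1.04 -0.18
1.52 1.16 -0.17
1.48 1.28 -0.17
1.44 1.4 -0.15
1.4 1.52 -0.14
1.36 1.63 -0.11
```

View pics/s2.png

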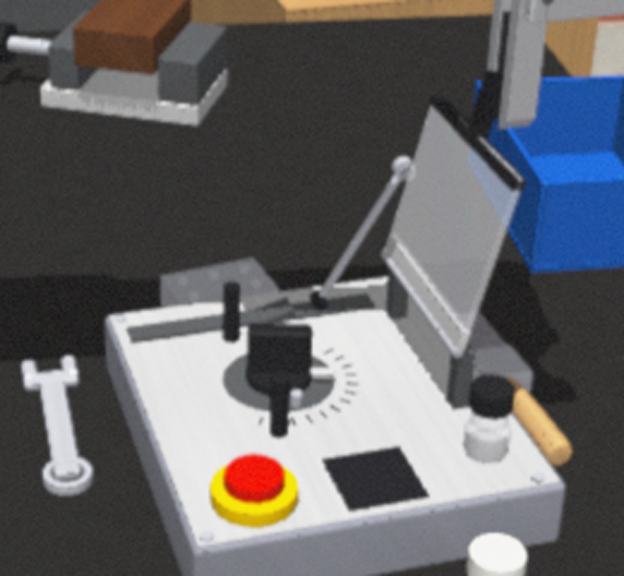

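The side view shows the cover fully open and held, with the stay's foot down on the strip at crop (318,300). I'll zoom on the strip with scale ticks to narrow down where the catch is.

```bash
python3 - <<'E'
from bench import snapshot
from h import *
p=np.load("p.npy");out=[]
for n in("side","top"):
    s=snapshot(n);im=s["image"][:,:,::-1].copy();k=7
    c=np.array(proj(s,W(p,(.01,.076,.05)))).round().astype(int)
    x0,y0=c[0]-27,c[1]-40
    z=cv2.resize(im[y0:y0+80,x0:x0+55],None,fx=k,fy=k,interpolation=cv2.INTER_CUBIC)
    for x in (-.02,-.01,0,.01,.02,.03):
        a=[tuple(((np.array(proj(s,W(p,(x,y,.047))))-(x0,y0)+.5)*k).astype(int).tolist()) for y in(.088,.096)]
        cv2.line(z,a[0],a[1],(0,0,255) if abs(x)<.001 else (0,200,0),2)
    out.append(z)
cv2.imwrite("pics/strip.png",np.hstack(out))
E
```

```text
(no output)
```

View pics/strip.png

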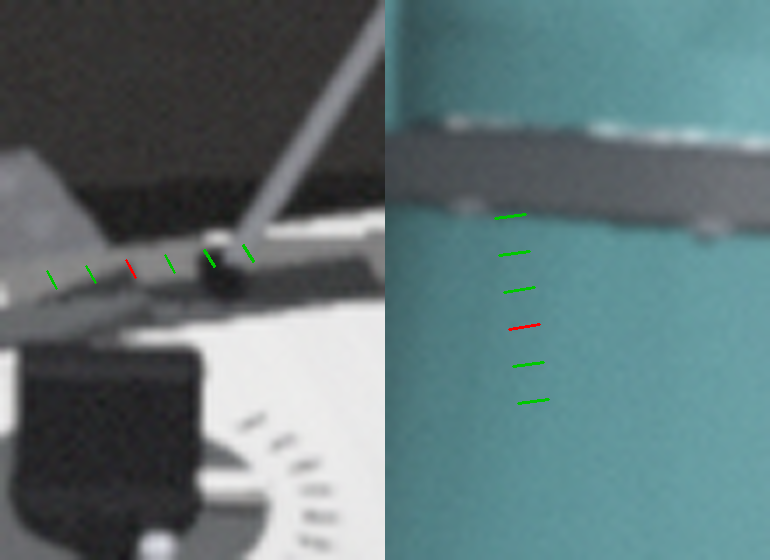

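The foot is past the step, which ends at about x=0 on the tick scale. I expect the stay to take the load near 1.4 to 1.55 rad. Easing back to 1.64 now, then feeling the rest.

apply_moves([
  [[0.11,0,-0.04,0,1],[0.23,0.01,-0.07,0,1],[0.34,0.02,-0.1,0,1],[0.46,0.03,-0.13,0,1],[0.57,0.03,-0.15,0,1],[0.64,0.03,-0.155,0,1],[0.69,0.03,-0.16,0,1],[0.69,0.03,-0.16,0,1]],
])

```text
time: 7.3
tool_pos: [0.6654, 0.0032, 0.4185]
ee_rot: [3.138, -0.001, -3.002]
wrist_force: [-2.6, 5.2, 1.6]
width: 0.0126
finger_force: 30.0
```

apply_moves([
  [[0.04,0,0,0,1],[0.08,0,-0.01,0,1],[0.12,0,-0.01,0,1],[0.12,0,-0.01,0,1]],
])

```text
time: 7.8
tool_pos: [0.66, 0.0025, 0.4187]
ee_rot: [3.138, 0.001, -3.002]
wrist_force: [-0.6, 4.8, 1.1]
width: 0.0129
finger_force: 30.0
```

apply_moves([
  [[0.02,0,0,0,1],[0.03,0,0,0,1],[0.03,0,0,0,1]],
])

```text
time: 8.18
tool_pos: [0.6586, 0.0023, 0.4187]
ee_rot: [3.138, 0.001, -3.002]
wrist_force: [-0.3, 5.1, 0.2]
width: 0.013
finger_force: 30.0
```

apply_moves([
  [[0.02,0,0,0,1],[0.03,0,0,0,1],[0.03,0,0,0,1]],
])

```text
time: 8.55
tool_pos: [0.6572, 0.0021, 0.4188]
ee_rot: [3.138, 0.002, -3.002]
wrist_force: [-1.4, 5.2, -0.9]
width: 0.013
finger_force: 30.0
```

```bash
python3 - <<'E'
from bench import telemetry,snapshot
import numpy as np
o=telemetry.get_obs();print(np.round(o["wrist_force"],2),np.round(o["wrist_torque"],3),np.round(o["tool_pos"],4))
E
```

```text
[-1.42  5.19 -0.87] [ 1.008 -0.249 -0.031] [0.6572 0.0021 0.4188]
```

apply_moves([
  [[0.02,0,0,0,1],[0.04,0,0,0,1],[0.04,0,0,0,1]],
])

```text
time: 8.93
tool_pos: [0.6551, 0.0017, 0.4187]
ee_rot: [3.138, 0.001, -3.002]
wrist_force: [-0.4, 4.9, 0.5]
width: 0.0129
finger_force: 30.0
```

apply_moves([
  [[0.02,0,0,0,1],[0.04,0,0,0,1],[0.04,0,0,0,1]],
])

```text
time: 9.3
tool_pos: [0.6535, 0.0015, 0.4187]
ee_rot: [3.139, 0.003, -3.002]
wrist_force: [0.9, 5.3, 0.1]
width: 0.0125
finger_force: 30.0
```

```bash
python3 - <<'E'
from bench import telemetry,snapshot
import numpy as np
o=telemetry.get_obs();print(np.round(o["wrist_force"],2),np.round(o["wrist_torque"],3),np.round(o["tool_pos"],4))
E
```

```text
[0.9  5.31 0.07] [ 1.061 -0.482 -0.061] [0.6535 0.0015 0.4187]
```

apply_moves([
  [[0.01,0,0,0,1],[0.02,0,0,0,1],[0.02,0,0,0,1]],
])

```text
time: 9.68
tool_pos: [0.6528, 0.0013, 0.4187]
ee_rot: [3.139, 0.004, -3.002]
wrist_force: [1.9, 4.8, -0.7]
width: 0.0125
finger_force: 30.0
```

```bash
python3 - <<'E'
from bench import telemetry,snapshot
import numpy as np
o=telemetry.get_obs();print(np.round(o["wrist_force"],2),np.round(o["wrist_torque"],3),np.round(o["tool_pos"],4))
E
```

```text
[ 1.94  4.83 -0.67] [ 1.087 -0.63  -0.085] [0.6528 0.0013 0.4187]
```

```bash
python3 - <<'E'
from bench import snapshot
from h import *
p=np.load("p.npy");k=6
s=snapshot("side");im=s["image"][:,:,::-1]
c=np.array(proj(s,W(p,(.0,.03,.07)))).round().astype(int);x0,y0=c[0]-60,c[1]-50
z=cv2.resize(im[y0:y0+95,x0:x0+130],None,fx=k,fy=k,interpolation=cv2.INTER_CUBIC)
def P(l): return tuple(((np.array(proj(s,W(p,l)))-(x0,y0)+.5)*k).astype(int).tolist())
a=1.589;pv=np.array([.06-.06*np.cos(a),.076,.091+.06*np.sin(a)]);
for zf in(.050,.056):
    h=np.sqrt(.112**2-(pv[2]-zf)**2);print(zf,pv,pv[0]-h);cv2.circle(z,P((pv[0]-h,.076,zf)),6,(0,0,255) if zf<.053 else (0,255,0),1)
cv2.circle(z,P(pv),6,(255,0,0),1);print(P(pv))
cv2.imwrite("pics/s3.png",z)
E
```

```text
0.05 [0.06109216 0.076      0.15099006] 0.012666877723389598
0.056 [0.06109216 0.076      0.15099006] 0.0017550833044544661
(535, -68)
```

View pics/s3.png

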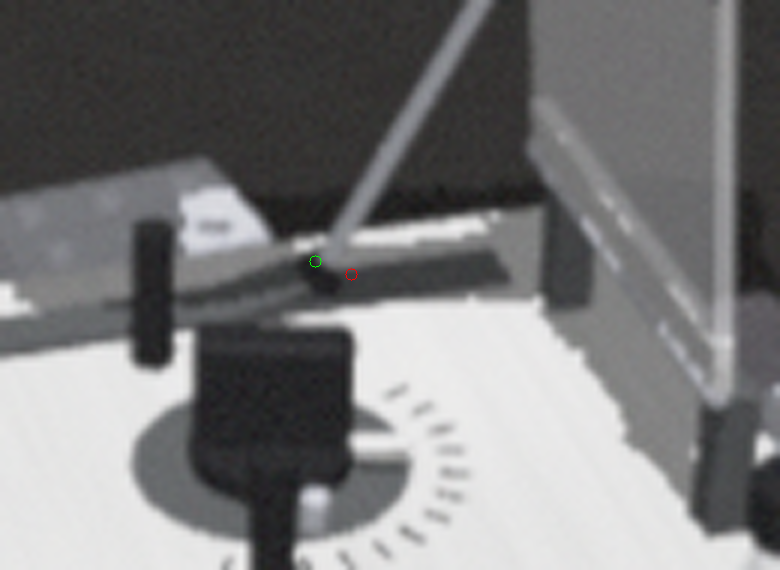

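The foot sits right at the end of the raised ramp, at about (322,275). The force has swung from −1.4 to +1.9 N, so the stay is carrying the cover and I'll release gently.

apply_moves([
  [[0,0,0,0,0.8],[0,0,0,0,0.7],[0,0,0,0,0.6],[0,0,0,0,0.6],[0,0,0,0,0.6]],
])

```text
time: 10.35
tool_pos: [0.6521, -0.0001, 0.4185]
ee_rot: [-3.142, -0.0, -3.004]
wrist_force: [0.6, -0.1, 0.6]
width: 0.0373
finger_force: 0.0
```

```bash
python3 - <<'E'
from bench import telemetry,snapshot
from h import *
p=np.load("p.npy");k=4
o=telemetry.get_obs();print(np.round(o["wrist_force"],2),np.round(o["tool_pos"],4),o["width"])
s=snapshot("side");im=s["image"][:,:,::-1]
c=np.array(proj(s,W(p,(.0,0,.11)))).round().astype(int);x0,y0=c[0]-75,c[1]-75
z=cv2.resize(im[y0:y0+150,x0:x0+180],None,fx=k,fy=k,interpolation=cv2.INTER_CUBIC)
cv2.imwrite("pics/s4.png",z);print(x0,y0)
E
```

```text
[ 0.62 -0.05  0.6 ] [ 6.521e-01 -1.000e-04  4.185e-01] 0.03731827364205126
282 164
```

View pics/s4.png

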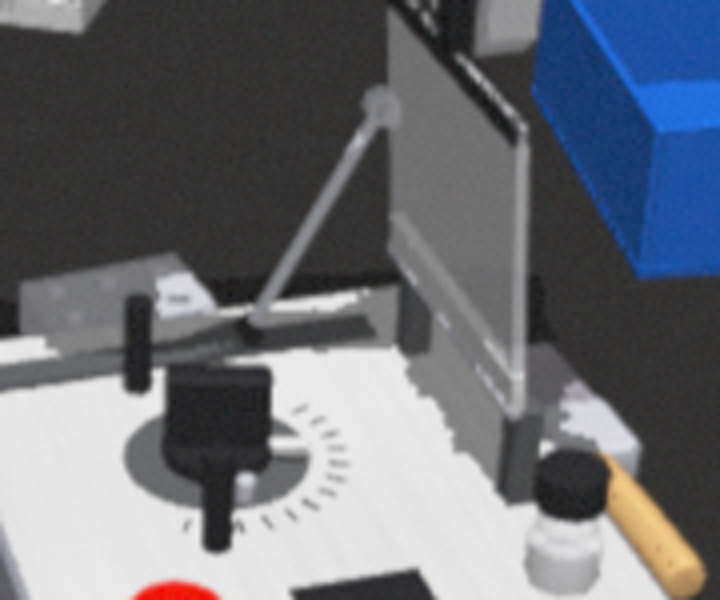

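The cover is propped at about 1.59 rad with the gripper clear. The lug end is at crop (300,448) and the peg top at (245,480), so I'll compute their angles.

```bash
python3 - <<'E'
from bench import telemetry,snapshot
from h import *
p=np.load("p.npy")
s=snapshot("side")
k=W(p,(-.035,0,.046));print("knob",k)
def loc(w):
    d=w[:2]-k[:2];a=np.arctan2(d[1],d[0])-p[2];return np.hypot(*d).round(4),a.round(3)
for n,u,v,z in(("lugend",300,444,.055),("lugend",307,452,.05),("lugmid",285,443,.055),("peg",245,480,.056),("peg",245,497,.046)):
    w=back(s,u/4+282,v/4+164,z);print(n,w.round(4),loc(w))
# knob disc ring ellipse extremes: left 124, right 312 ; top/bottom ~ 405,510
w=[back(s,u/4+282,v/4+164,.047) for u,v in((124,458),(312,458))];print(w,np.hypot(*(w[0]-w[1])[:2]),(w[0]+w[1])/2)
# corners of bar top z=.086 : (165,368),(270,368)
for u,v in((165,367),(268,368),(165,378),(270,376)): print(back(s,u/4+282,v/4+164,.086).round(4))
E
```

```text
knob [ 0.55568689 -0.01316653  0.046     ]
lugend [ 0.5889 -0.0249  0.055 ] (np.float64(0.0352), np.float64(-0.48))
lugend [ 0.5921 -0.0235  0.05  ] (np.float64(0.0379), np.float64(-0.415))
lugmid [ 0.5832 -0.0236  0.055 ] (np.float64(0.0294), np.float64(-0.501))
peg [ 0.5636 -0.0479  0.056 ] (np.float64(0.0356), np.float64(-1.486))
peg [ 0.5644 -0.045   0.046 ] (np.float64(0.033), np.float64(-1.444))
[array([ 0.5213453 , -0.01506902,  0.047     ]), array([ 0.59422396, -0.02345537,  0.047     ])] 0.07335958909264843 [ 0.55778463 -0.01926219  0.047     ]
[ 0.5374 -0.0122  0.086 ]
[ 0.5766 -0.0173  0.086 ]
[ 0.5364 -0.0199  0.086 ]
[ 0.5764 -0.023   0.086 ]
```

apply_moves([
  [[0.5,0,0,0,0.6],[1.2,0,0,0,0.6],[2.0,0,0,0,0.6],[2.6,0,0,0,0.6],[2.6,0,0,0,0.6],[2.6,0,0,0,0.6]],
])

```text
time: 11.2
tool_pos: [0.5238, -0.0177, 0.4188]
ee_rot: [-3.141, 0.001, -3.004]
wrist_force: [0.1, 0.4, -0.2]
width: 0.0376
finger_force: 0.0
```

The lug is at about −0.35 rad and the peg at about −1.45 rad. With the cover upright, turning the gripper here would bring its body against the plate. I'll keep the yaw fixed and push the bar's front end to the left with the closed fingers instead.

apply_moves([
  [[-0.17,-0.57,0,0,1],[-0.17,-0.57,0.7,0,1],[-0.17,-0.57,1.5,0,1],[-0.17,-0.57,2.2,0,1],[-0.17,-0.57,2.6,0,1],[-0.17,-0.57,2.6,0,1],[-0.17,-0.57,2.6,0,1]],
])

```text
time: 12.08
tool_pos: [0.5367, -0.0448, 0.2894]
ee_rot: [-3.141, 0.001, -3.004]
wrist_force: [0.4, 0.6, 0.3]
width: 0.0005
finger_force: 0.0
```

```bash
python3 - <<'E'
from bench import telemetry,snapshot
from h import *
p=np.load("p.npy")
o=telemetry.get_obs();T=o["tool_pos"];print(np.round(o["wrist_force"],2),np.round(T,4),o["width"])
s=snapshot("wrist")
im=s["image"][:,:,::-1].copy()
for l in((-.035,0,.086),): print(proj(s,W(p,l)))
print(proj(s,[T[0],T[1],T[2]-.199]))
t=snapshot("side");c=np.array(proj(t,W(p,(-.035,0,.07)))).astype(int);x0,y0=c-[45,60]
z=cv2.resize(t["image"][y0:y0+120,x0:x0+90,::-1],None,fx=4,fy=4,interpolation=cv2.INTER_CUBIC)
cv2.imwrite("pics/k1.png",np.hstack([z,cv2.resize(im[140:480,100:520],(440,356)) if 0 else cv2.copyMakeBorder(cv2.resize(im[140:480,100:520],(430,348)),0,132,0,0,cv2.BORDER_CONSTANT)]));print(x0,y0)
E
```

```text
[0.39 0.6  0.3 ] [ 0.5367 -0.0448  0.2894] 0.0005397514841983145
(np.float64(375.8978928728915), np.float64(323.8845257710327))
(np.float64(322.91146649145105), np.float64(286.6507865785206))
289 204
```

View pics/k1.png

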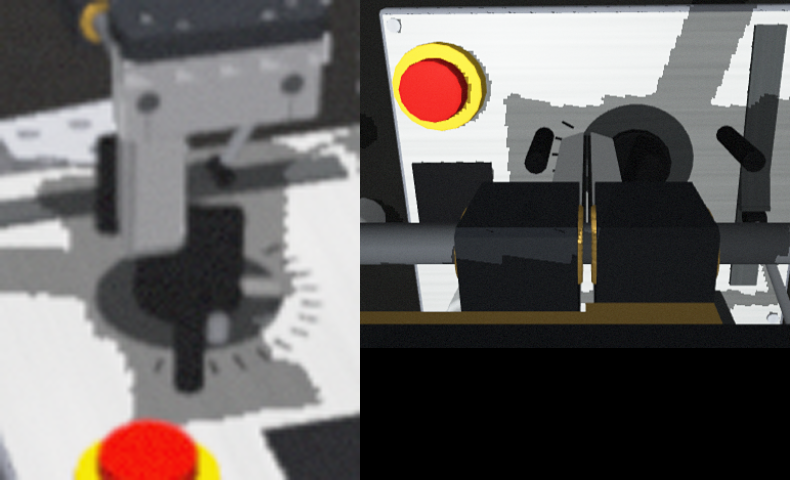

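apply_moves([
  [[0,0,0.3,0,1],[0,0,0.54,0,1],[0,0,0.54,0,1],[0.02,0.05,0.54,0,1],[0.02,0.09,0.54,0,1],[0.02,0.09,0.54,0,1]],
])

```text
time: 12.92
tool_pos: [0.5342, -0.0402, 0.262]
ee_rot: [-3.141, 0.001, -3.004]
wrist_force: [-0.3, 0.1, -0.4]
width: 0.0005
finger_force: 0.0
```

apply_moves([
  [[0,0.04,0,0,1],[0,0.08,0,0,1],[0,0.12,0,0,1],[0,0.16,0,0,1],[0,0.2,0,0,1],[0,0.2,0,0,1]],
])

```text
time: 13.68
tool_pos: [0.5327, -0.0304, 0.2616]
ee_rot: [3.142, 0.0, -3.004]
wrist_force: [1.0, 0.3, -0.4]
width: 0.0007
finger_force: 0.0
```

apply_moves([
  [[0,0.03,0,0,1],[-0.01,0.06,0,0,1],[-0.02,0.09,0,0,1],[-0.03,0.12,0,0,1],[-0.05,0.155,0,0,1]],
])

```text
time: 14.3
tool_pos: [0.5334, -0.0225, 0.2614]
ee_rot: [3.141, -0.003, -3.004]
wrist_force: [-5.1, -2.9, 3.0]
width: 0.0003
finger_force: 2.6
```

apply_moves([
  [[-0.01,0.01,0,0,1],[-0.03,0.03,0,0,1],[-0.03,0.03,0,0,1]],
])

```text
time: 14.68
tool_pos: [0.5345, -0.0203, 0.2612]
ee_rot: [3.14, -0.004, -3.003]
wrist_force: [-4.4, -2.0, 3.3]
width: 0.0005
finger_force: 2.3
```

apply_moves([
  [[-0.01,0.01,0,0,1],[-0.02,0.03,0,0,1],[-0.02,0.03,0,0,1]],
])

```text
time: 15.05
tool_pos: [0.5353, -0.0185, 0.2612]
ee_rot: [3.139, -0.004, -3.003]
wrist_force: [-5.4, -0.7, 1.6]
width: 0.0004
finger_force: 2.3
```

apply_moves([
  [[-0.01,0.01,0,0,1],[-0.02,0.025,0,0,1],[-0.02,0.025,0,0,1]],
])

```text
time: 15.42
tool_pos: [0.5361, -0.017, 0.2612]
ee_rot: [3.139, -0.004, -3.003]
wrist_force: [-4.6, -0.5, 2.4]
width: 0.0007
finger_force: 2.2
```

apply_moves([
  [[-0.015,0,0,0,1],[-0.03,0.01,0,0,1],[-0.03,0.01,0,0,1]],
])

```text
time: 15.8
tool_pos: [0.5374, -0.016, 0.261]
ee_rot: [3.138, -0.004, -3.003]
wrist_force: [-4.6, 0.1, 2.5]
width: 0.0005
finger_force: 2.4
```

apply_moves([
  [[-0.015,0,0,0,1],[-0.03,0.01,0,0,1],[-0.03,0.01,0,0,1]],
])

```text
time: 16.18
tool_pos: [0.5385, -0.0154, 0.2609]
ee_rot: [3.138, -0.006, -3.003]
wrist_force: [-7.2, 0.0, 4.1]
width: 0.0007
finger_force: 3.2
```

```bash
python3 - <<'E'
from bench import telemetry,snapshot
from h import *
p=np.load("p.npy")
o=telemetry.get_obs();T=o["tool_pos"];print(np.round(o["wrist_force"],2),np.round(T,4))
t=snapshot("side");c=np.array(proj(t,W(p,(-.035,0,.07)))).astype(int);x0,y0=c-[45,50]
z=cv2.resize(t["image"][y0:y0+90,x0:x0+100,::-1],None,fx=6,fy=6,interpolation=cv2.INTER_CUBIC)
cv2.imwrite("pics/k2.png",z);print(x0,y0)
E
```

```text
[-7.16  0.03  4.09] [ 0.5385 -0.0154  0.2609]
289 214
```

View pics/k2.png

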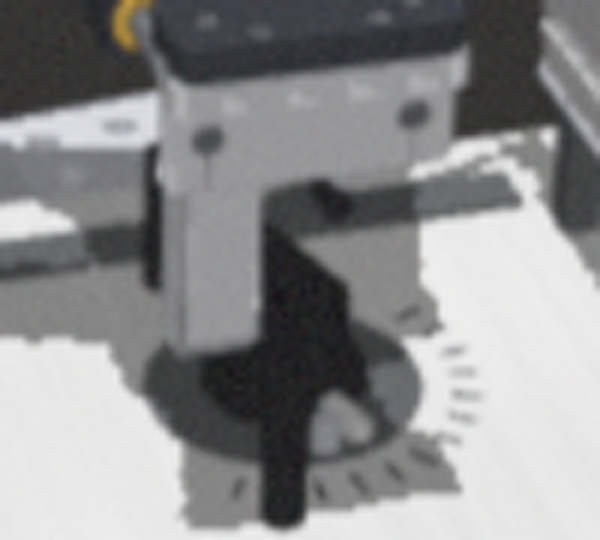

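The lug is now against the peg, at about (345,420), and the force is rising. I'll press on in small steps to reach firm contact.

apply_moves([
  [[-0.02,0,0,0,1],[-0.04,0,0,0,1],[-0.04,0,0,0,1]],
])

```text
time: 16.6
tool_pos: [0.5395, -0.0152, 0.2609]
ee_rot: [3.137, -0.01, -3.003]
wrist_force: [-11.2, -0.2, 6.1]
width: 0.0004
finger_force: 5.3
```

apply_moves([
  [[-0.03,0,0,0,1],[-0.06,0,0,0,1],[-0.06,0,0,0,1],[-0.06,0,0,0,1]],
])

```text
time: 17.1
tool_pos: [0.5411, -0.0149, 0.2609]
ee_rot: [3.137, -0.016, -3.003]
wrist_force: [-17.8, -0.6, 10.5]
width: 0.0005
finger_force: 8.5
```

Firm contact at about 0.19 N m net, well under the limit. Backing off and lifting clear.

apply_moves([
  [[0.1,-0.03,0,0,1],[0.25,-0.1,0,0,1],[0.4,-0.1,0,0,1],[0.4,-0.1,-0.5,0,1],[0.8,-0.1,-1.3,0,1],[1.6,-0.1,-2,0,1],[2,-0.1,-2.4,0,1],[2,-0.1,-2.4,0,1],[2,-0.1,-2.4,0,1]],
])

```text
time: 18.23
tool_pos: [0.4467, -0.0344, 0.3807]
ee_rot: [3.141, -0.0, -3.004]
wrist_force: [0.2, -0.0, -0.0]
width: 0.0005
finger_force: 0.0
```

```bash
python3 - <<'E'
from bench import telemetry,snapshot
from h import *
p=np.load("p.npy")
o=telemetry.get_obs();print(np.round(o["wrist_force"],2),np.round(o["tool_pos"],4))
t=snapshot("side")
cv2.imwrite("pics/f.png",cv2.resize(t["image"][165:345,250:470,::-1],None,fx=3.3,fy=3.3,interpolation=cv2.INTER_CUBIC))
E
```

```text
[ 0.16 -0.01 -0.03] [ 0.4467 -0.0344  0.3807]
```

View pics/f.png

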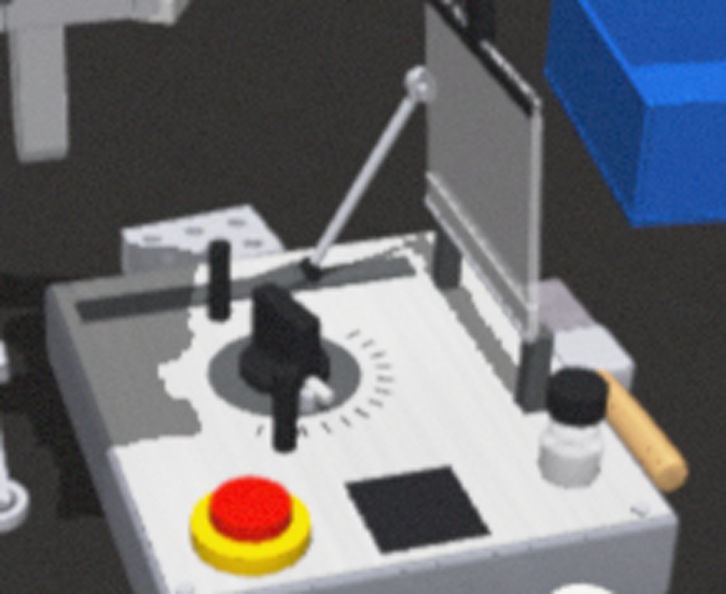

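The cover is propped on the stay, the lug rests against the peg at (315,390), the e-stop and loose items look untouched, and the arm is clear. Handing in.

```bash
python3 -c "
from bench import ticket
print(ticket.close_job())"
```

```text
the job is handed in; nothing more can be done
None
```

The job is handed in: the cover is propped on its stay at about 1.59 rad, the dial lug was pressed firmly against the stop peg (about 0.19 N m, estimated from wrist force) and let go, and the last picture shows the e-stop and nearby loose items undisturbed; the hand-in returned no verdict.

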